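Jack up one end of the bench compressor and hold it

ROBOT

A 7-joint arm with a two-finger parallel gripper is mounted at the origin on the work surface. World frame = base frame: x ahead of the robot, y to its left, z up, the work surface at z = 0. Lengths are in m, angles in rad, forces in N, time in s.
With the tool pointing down it reaches from about 0.425 to 0.875 m from the base axis. Payload 4.7 kg.
Tool frame: the origin (TCP) lies midway between the tips of the shut fingers; the grasp point (between the pads) lies 19 mm behind it (ctrl.grip_point_offset is the distance from the TCP to the grasp point, in m); z points along the fingers, y is the line along which they close (so a half turn about z gives the same grasp; the last joint's range is limited). The gripper opens to 87 mm and grips with 3 to 60 N. Pads are 19 mm wide; open, the fingers measure 117 mm over their backs; the gripper's body (75 mm by 190 mm) begins 51 mm behind the grasp point.
Start: joints at [-1.142, 0.321, -0.07, 1.45, 0.023, 1.371, -0.057], TCP at [0.262, 0.595, 0.223] pointing down, gripper open.
Joint ranges: [-2.86, 2.86], [-0.3, 2.09], [-1.38, 1.24], [0.06, 2.45], [-1.56, 4.7], [0.09, 2.05], [-2.69, 2.69]. Speed limits (rad/s): [2.57, 2.57, 3.14, 3.14, 3.14, 3.14, 3.14].

INTERFACE

Orientations are given as a rotation vector (axis times angle).
In Python, from bench import ctrl gives the robot as it stands.
- The arm moves only by the tool move_arm, never from a script. Its argument "increments" is text: rows parted by semicolons, each of 7 numbers parted by spaces: the shift along the world's x, y, z in mm, then the turn, a rotation vector about the world's x, y, z in degrees, then the closure in counts, from 0 (fully open) to 255 (shut). A call has exactly 8 rows; each row shifts and turns the commanded pose from where the row before left it; what a row does not reach is not made up. A row lasts 1/12 s, in which the tool goes at most 41.7 mm and 7.16 degrees, less where a joint would pass 70% of its speed; a pose out of reach is approached as far as the arm can. A call with a gripper value outside its range is refused whole. The fingers move at their own pace and stop on an object; "grip_force" is the grip in N (left out, the last holds). Time passes only in rows, so rows that do not move let the fingers close, or fill a call up. It gives the time, the measured TCP pose, the force, the opening and the grip force at its end, in the units of the state.
- ctrl.get_state(): the state, without advancing time (a new reading comes with each control period).
- ctrl.get_image(name): name is "scene" or "top" or "wrist"; returns a dict with "frame" (384x512x3 uint8, red, green, blue), "depth" (384x512 float32, m along the optical axis (not along the pixel's ray), 0 where there is no reading), "fx", "fy", "cx", "cy" (pixels), "position" and "orientation" of the camera in the world. Camera axes: x right, y down, z forward; pixel columns grow to the right and rows downward; lengths in m; the calibration is good to about 2 mm. A picture is of the moment at which its call begins.
- ctrl.close_job(): hands the job in; it is judged then, once.
Trained networks look in a picture, given as the dict that the camera call returned (one of the last four; its "shot" number tells which), for a name from the list of things; names that differ only in an ending like _2 or _b are one class to them, and where a whole thing is asked for, a point or a joint stands for the part that bears it (a point fixed in the world has none). Each returns a list of dicts, best first, with "score" (0 to 1); they miss things now and then, are a little off and sometimes report something else, mostly with a low value. They report only what shows in the picture. A call takes as long as a camera call.
- ctrl.find_in(target, picture): "centre" ([x, y, z] in m, in world coordinates, good to about 4 mm: the middle of the surface that is visible of it).
- ctrl.silhouettes(target, picture): "region" (384x512 bool, what is visible of it).
The state is a dict: "time": time; "joint_positions": joint angles; "qd": joint speeds; "joint_torque": joint torques, N m; "position": TCP position; "tool_rot": TCP orientation; "ft_force": force on the tool from outside, world axes, zero at the start; "torque": the same for the moment, N m; "grip_width": opening from 0.0 (shut) to 1.0 (fully open); "grip_force": force on a finger pad.
Only numpy, scipy, OpenCV 4.12 (cv2) and the standard library are available. Lean on these libraries where they do the work, as an engineer would, in place of code of your own. Each camera call takes 0.05 s, during which the arm holds its last target. There are 200 camera calls.

TASK

Set the ratchet toe jack on the bench with its saddle centred under the marked lift point on the compressor's end tab, then pump the jack's handle until both rubber feet at that end stand clear of the bench by more than the 10 mm rubber pads waiting on the bench (but by no more than 30 mm). Finish holding the handle pressed right down to the bottom of its last stroke and keep it held, so that the pads can be slid under; do not shove the compressor, and leave the pads, spray can and tin where they are.

Things in the scene. Friction and masses are not known exactly. Their poses are not given: they have to be found in the camera images.
- jack: Ratchet toe jack of dark steel, 1 kg, loose on the bench. Origin: underside of its base, below the vertical rack bar; x to the front (toe), z up. Rubber-faced base plate 240 x 80 x 6 mm, x -150 to +90 mm. The bright toe, 30 mm wide, reaches out over the base to x = 82 mm; the pump handle sticks out behind (-x). When bringing the saddle under the tab keep the base less than 8 mm above the bench.
- jack_housing (a point): Where to hold the jack: mid-height of the grip area of its upright housing, at x = -11, z = 124 mm of the jack. Two flat side plates, 44 mm apart over their outsides (in y), spanning x -34 to +12 mm and z 6 to 150 mm; grip them across y from above. The rack bar between them stands up to z = 165 mm with the toe down.
- saddle (a point): Centre of the top face of the jack's saddle, a round steel disc 34 mm across on the toe, 65 mm in front of the rack bar (x = 65 mm of the jack); 28 mm above the bench when the toe is fully down. It rises with the toe.
- jack_toe (a joint): Height of the toe above its lowest position, 0 to 0.055 m, 0 at the start; the first 14 mm only take up the gap below the tab, then the tab-end feet rise 0.77 mm per mm of toe. Toothed rack of 12 mm pitch: a spring catch keeps each whole tooth gained, so with the handle up the toe rests about 1 mm under 12, 24, 36 or 48 mm.
- jack_handle (a joint): Pump handle: 0 = up at rest (35 degrees above horizontal), 0.75 rad = down on its stop (8 degrees below). A spring brings it up again. A full stroke lifts the toe about 14 mm, of which 12 (one tooth) stay when the handle comes up; press past 0.72 rad and let it up below 0.06 rad each time. At the grip it takes 4 to 7 N unloaded, 9 to 14 N loaded; unloaded, over 20 N would tip the jack.
- handle_grip (a point): On the axis of the handle's black rubber grip (a straight round bar 24 mm thick), 165 mm from its pivot, which lies at x = -45, z = 112 mm of the jack; the bar ends 212 mm from the pivot. At rest the grip is 207 mm above the bench and 180 mm behind the rack bar; fully down 88 mm above and 208 mm behind. Its height runs along this arc.
- compressor: Air compressor, 7 to 9 kg, lying grey tank 190 mm thick and 300 mm long with motor and pump on top (420 mm high), on four black rubber feet 42 mm high. Origin on the bench below its middle; x along the tank, -x towards the end with the jacking tab; z up.
- lift_point (a point): Marked lift point: underside of the flat steel jacking tab that sticks out under the tank's -x end, at x = -185 mm of the compressor, 42 mm above the bench. The tab is 60 mm wide, 5 mm thick and ends 25 mm beyond the point; a raised steel ring 32 mm across on its top marks the spot. The jack comes in from the tab's free end, its x along the compressor's x.
- foot_a (a point): Underside centre of one rubber foot (40 mm across) at the tab end, at x = -115, y = -78 mm of the compressor; 0 on the bench.
- foot_b (a point): Underside centre of the other foot at the tab end, at x = -115, y = +78 mm of the compressor.
- foot_far (a point): Point on the bench midway between the two feet at the far end (x = +115 mm of the compressor), which stay on the bench.
- pad_a: Black square rubber pad, 60 x 60 x 10 mm, lying on the bench; origin at its underside. Leave alone.
- pad_b: A second such pad. Leave alone.
- spray_can: Upright spray can, 66 mm across, 170 mm high. Leave alone.
- grease_tin: Low round tin, 90 mm across, 80 mm high. Leave alone.

How it is judged:
On the way, in this order (a step that is already met when the one before it is completed fails the run):
1. the jack stands on the bench with its saddle under the marked lift point, the compressor still on its feet (horizontal distance between saddle and lift_point below 0.014 m and height (world z) of jack below 0.003 m and angle between jack's own z axis and vertical below 0.03 rad and height (world z) of each of foot_a, foot_b below 0.002 m), for 0.3 s.
2. pumped up, the jack lifts both feet at the tab end off the bench (height (world z) of each of foot_a, foot_b above 0.003 m and contact force between jack and compressor above 15 N), for 0.2 s.
At the end, for the whole second after the job is handed in: Tab-end feet 11.5 to 32 mm up, carried by the jack alone (over 15 N, robot off the compressor); saddle within 14 mm of the lift point, jack flat; fingers press the handle (over 2.5 N) beyond 0.68 of 0.75 rad. Far feet moved under 25 mm, other things under 30 mm (height (world z) of foot_a between 0.0115 and 0.032 m and height (world z) of foot_b between 0.0115 and 0.032 m and value of joint jack_handle above 0.68 rad and contact force between the fingers and jack above 2.5 N and contact force between jack and compressor above 15 N and contact force between each of the arm, the fingers and compressor below 1 N and horizontal distance between saddle and lift_point below 0.014 m and angle between jack's own z axis and vertical below 0.05 rad and height (world z) of jack below 0.004 m and distance of foot_far from where it was at the start of the episode below 0.025 m and distance of each of pad_a, pad_b, spray_can, grease_tin from where it was at the start of the episode below 0.03 m); the arm keeps its last pose, push and grip.
It fails at once if the compressor is shoved along the bench (distance of foot_far from where it was at the start of the episode above 0.03 m).
It fails at once if the jack is tipped over (angle between jack's own z axis and vertical above 0.6 rad).
It fails at once if the pads, spray can or tin are disturbed (distance of any of pad_a, pad_b, spray_can, grease_tin from where it was at the start of the episode above 0.03 m).
It also fails if it takes over 69 s, if anything falls off the work surface, if the arm or the gripper's body presses on something with over 40 N, if the wrist force passes 120 N, or if a joint passes its speed limit or range.

## Working session

There is one attempt and no reset: what is moved stays moved. The work goes in short steps, Python scripts to look and compute and a tool call to move; the robot and the scene stay as the last step left them, time stands still between calls to the robot, and variables do not carry over. Pictures are saved under pics/ and viewed, at most 10 in all, crops included, and the job is handed in when it is done.

Besides the shell and the picture viewer there is one more tool, called after "Emit:" in YAML: its name, and indented under it one key for each argument. move_arm: Moves the arm, as the interface text tells. Its arguments: {"type":"object","properties":{"increments":{"type":"string"},"grip_force":{"type":"number"}},"required":["increments"]}

```bash
ls; mkdir -p pics
cat > h.py <<'E'
import numpy as np, cv2
from scipy.spatial.transform import Rotation as R
from bench import ctrl
def rot(im):
    o=np.array(im["orientation"],float)
    return o if o.shape==(3,3) else R.from_rotvec(o).as_matrix()
def cloud(im):
    d=im["depth"]; v,u=np.mgrid[:d.shape[0],:d.shape[1]]
    p=np.stack([(u-im["cx"])/im["fx"]*d,(v-im["cy"])/im["fy"]*d,d],-1)
    return p@rot(im).T+np.array(im["position"])
def proj(im,P):
    q=(np.atleast_2d(P)-np.array(im["position"]))@rot(im)
    return np.stack([q[:,0]/q[:,2]*im["fx"]+im["cx"],q[:,1]/q[:,2]*im["fy"]+im["cy"]],-1)
def save(im,n): cv2.imwrite("pics/"+n,im["frame"][:,:,::-1])
E
python3 - <<'E'
from h import *
s=ctrl.get_state(); print({k:np.round(v,3).tolist() for k,v in s.items()})
ims={n:ctrl.get_image(n) for n in ("scene","top","wrist")}
print(ims["top"]["orientation"],ims["top"]["position"],ims["scene"]["position"])
cv2.imwrite("pics/a.png",cv2.resize(np.vstack([ims["scene"]["frame"],ims["top"]["frame"]]),(400*1,600))[:,:,::-1]) if 0 else [save(ims[n],n+"0.png") for n in ims]
for n in ims:
  for t in ("jack","jack_housing","saddle","handle_grip","compressor","lift_point","foot_a","pad_a","spray_can","grease_tin"):
    r=ctrl.find_in(t,ims[n]); print(n,t,[(np.round(x["centre"],3).tolist(),round(x["score"],2)) for x in r[:3]])
E
```

```text
pics
{'time': 0.0, 'joint_positions': [-1.142, 0.322, -0.07, 1.452, 0.023, 1.371, -0.057], 'qd': [-0.001, 0.001, -0.001, 0.002, 0.0, 0.0, 0.001], 'joint_torque': [-0.0, -49.129, -0.404, -31.253, -0.064, 0.044, 0.0], 'position': [0.262, 0.594, 0.221], 'tool_rot': [-0.647, -3.074, 0.003], 'ft_force': [0.234, 0.638, 0.323], 'torque': [0.041, -0.028, 0.017], 'grip_force': 0.0, 'grip_width': 1.001}
[-2.19264587  2.18603243 -0.03038448] [ 0.45272452 -0.01763878  1.69877918] [ 1.03076391 -0.63288001  0.86929773]
scene jack [([0.578, -0.312, 0.019], 0.71), ([0.546, -0.224, 0.028], 0.51)]
scene jack_housing [([0.574, -0.315, 0.02], 0.67), ([0.551, -0.23, 0.026], 0.19)]
scene saddle [([0.551, -0.225, 0.024], 0.77)]
scene handle_grip [([0.601, -0.403, 0.195], 0.7)]
scene compressor [([0.546, 0.216, 0.247], 0.63)]
scene lift_point [([0.542, 0.215, 0.248], 0.69), ([0.756, -0.181, 0.011], 0.23)]
scene foot_a [([0.548, 0.216, 0.25], 0.69)]
scene pad_a [([0.755, -0.184, 0.008], 0.85), ([0.753, -0.076, 0.015], 0.58), ([0.578, -0.316, 0.021], 0.19)]
scene spray_can [([0.317, 0.325, 0.128], 0.94)]
scen
[... 285 characters left out ...]
0.276, 0.304], 0.82)]
top lift_point [([0.503, 0.281, 0.293], 0.95), ([0.537, -0.225, 0.026], 0.27)]
top foot_a [([0.504, 0.285, 0.3], 0.75), ([0.537, -0.227, 0.025], 0.66)]
top pad_a [([0.534, -0.228, 0.03], 0.61), ([0.748, -0.175, 0.007], 0.54)]
top spray_can [([0.308, 0.347, 0.168], 0.92), ([0.746, -0.078, 0.013], 0.45)]
top grease_tin [([0.771, 0.002, 0.082], 0.79), ([0.746, -0.176, 0.011], 0.68)]
wrist jack [([0.392, 0.419, 0.008], 0.18)]
wrist jack_housing []
wrist saddle []
wrist handle_grip []
wrist compressor [([0.39, 0.422, 0.009], 0.52)]
wrist lift_point [([0.39, 0.419, 0.007], 0.46)]
wrist foot_a [([0.402, 0.42, 0.009], 0.49)]
wrist pad_a []
wrist spray_can []
wrist grease_tin []
```

View pics/scene0.png

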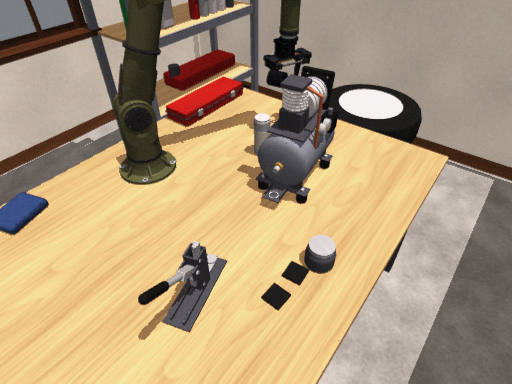

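View pics/top0.png

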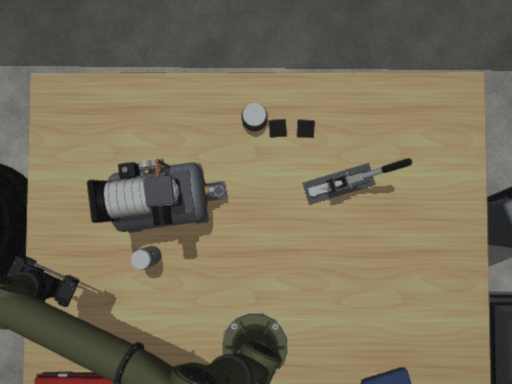

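The scene view shows the jack (195,280) with its toe pointing at the tab and ring (274,194). The top view shows the jack at (340,183), the tab ring at (217,191), the pads at (278,128) and (306,128), the tin at (255,115) and the can at (145,259).

Run:
```python
from h import *
for n in ("top","scene"):
    im=ctrl.get_image(n); P=cloud(im); f=im["frame"].astype(int); print(n,im["fx"])
    g=f.mean(2); sat=f.max(2)-f.min(2)
    box=lambda x0,x1,y0,y1,z0,z1:(P[...,0]>x0)&(P[...,0]<x1)&(P[...,1]>y0)&(P[...,1]<y1)&(P[...,2]>z0)&(P[...,2]<z1)
    wood=box(0.4,0.7,-.1,.05,-.02,.02); print("bench z",np.median(P[wood][:,2]))
    m=box(.42,.7,-.45,-.12,-.01,.02)&(sat<30)&(g<110)
    print("base",m.sum(),cv2.minAreaRect(P[m][:,:2].astype(np.float32)), np.median(P[m][:,2]))
    m=box(.42,.7,-.3,-.12,.018,.045)&(g>110)&(sat<40); q=P[m]
    print("toe",m.sum(),cv2.minAreaRect(q[:,:2].astype(np.float32)),np.median(q[:,2]),q[:,1].max())
    m=box(.42,.7,-.42,-.15,.13,.18); q=P[m]
    if len(q): print("housing top",m.sum(),cv2.minAreaRect(q[:,:2].astype(np.float32)),q.mean(0))
    m=box(.42,.7,-.52,-.3,.1,.25)&(g<60); q=P[m]
    if len(q): 
        c=q.mean(0);u=np.linalg.svd(q-c)[2][0]; print("handle",len(q),c,u)
    m=box(.45,.7,-.03,.12,.03,.06)&(sat<40); q=P[m]
    print("tab",m.sum(),cv2.minAreaRect(q[:,:2].astype(np.float32)),np.median(q[:,2]),q.min(0),q.max(0))
    m=box(.35,.75,.0,.5,.06,.24); q=P[m]
    print("tank",m.sum(),q.min(0),q.max(0),cv2.minAreaRect(q[:,:2].astype(np.float32)))
    u,v=(217,191) if n=="top" else (274,194)
    cr=f[v-28:v+28,u-30:u+30].astype(np.uint8); 
    u,v=proj(im,[.56,-.28,.03])[0].astype(int); c2=f[v-28:v+28,u-30:u+30].astype(np.uint8)
    cv2.imwrite(f"pics/crop_{n}.png",cv2.resize(np.hstack([cr,c2])[:,:,::-1],None,fx=6,fy=6,interpolation=cv2.INTER_CUBIC))
```

```text
top 489.01450930116613
bench z 0.0001388500717669494
base 975 ((0.5581212043762207, -0.2987629771232605), (0.08256198465824127, 0.25731900334358215), 16.830535888671875) 0.006559293014118506
toe 158 ((0.534377932548523, -0.21794003248214722), (0.032325297594070435, 0.06955985724925995), 13.391952514648438) 0.026348380961411788 -0.1829744509486767
housing top 338 ((0.565811276435852, -0.32222628593444824), (0.045065101236104965, 0.15127991139888763), 16.517187118530273) [ 0.5643872  -0.31395494  0.15146505]
handle 201 [ 0.59898479 -0.43105933  0.21648265] [-0.24418564  0.800709   -0.54702693]
tab 120 ((0.5321042537689209, 0.10807814449071884), (0.057948846369981766, 0.024056993424892426), 1.1908762454986572) 0.048040871367971416 [0.5029736  0.09572841 0.03899031] [0.56103389 0.11993058 0.05892249]
tank 1762 [0.39473996 0.00160928 0.0602704 ] [0.74989733 0.45120527 0.23997855] ((0.546198844909668, 0.2022370994091034), (0.24288800358772278, 0.5253825783729553), 22.222822189331055)
scene 351.1082605327953
bench z -0.0015522357556990718
base 1544 ((0.5586189031600952, -0.29232174158096313
[... 188 characters left out ...]
382991790771484) 0.025597411742508847 -0.18216885452763515
housing top 564 ((0.5699717402458191, -0.32325759530067444), (0.04611467197537422, 0.15194109082221985), 17.079612731933594) [ 0.56668819 -0.30535161  0.14791271]
handle 372 [ 0.60509847 -0.42305316  0.20568813] [ 0.20535245 -0.78101288  0.58978746]
tab 99 ((0.5343778133392334, 0.10679248720407486), (0.05975400283932686, 0.02745937556028366), 4.017261028289795) 0.045595728571859895 [0.50444018 0.09168289 0.03969054] [0.5644429  0.11998925 0.05790472]
tank 2714 [0.43600061 0.00657816 0.06019364] [0.74979444 0.44153522 0.23995818] ((0.5567187666893005, 0.1828320473432541), (0.23943309485912323, 0.46656784415245056), 21.077125549316406)
```

Run:
```python
from h import *
for n in ("top","scene"):
    im=ctrl.get_image(n); P=cloud(im); f=im["frame"].astype(int)
    g=f.mean(2); sat=f.max(2)-f.min(2)
    box=lambda x0,x1,y0,y1,z0,z1:(P[...,0]>x0)&(P[...,0]<x1)&(P[...,1]>y0)&(P[...,1]<y1)&(P[...,2]>z0)&(P[...,2]<z1)
    m=box(.45,.62,.05,.2,.038,.056)&(sat<40); q=P[m]
    print("tab",m.sum(),cv2.minAreaRect(q[:,:2].astype(np.float32)),np.median(q[:,2]))
    m=box(.45,.62,.05,.2,.044,.056)&(sat<40)
    # edges: per row of y mean x and extents
    for y in np.arange(.09,.17,.01):
        k=m&(abs(P[...,1]-y)<.005)
        if k.sum()>4: print(round(y,3),k.sum(),np.round([P[k][:,0].min(),P[k][:,0].max(),P[k][:,0].mean()],4))
    m=box(.35,.66,.1,.5,.1,.225)&(sat<60); q=P[m]
    # tank sides
    r=cv2.minAreaRect(q[:,:2].astype(np.float32)); print("tank",m.sum(),r)
    # outline of tank end face
    m=box(.35,.66,.1,.22,.07,.2); q=P[m]
    print('end',len(q)); 
    # line fit y=a+b x on the front
    if len(q)>50:
        xs=np.linspace(q[:,0].min(),q[:,0].max(),9)
        print([(round((a+b)/2,3),round(np.percentile(q[(q[:,0]>=a)&(q[:,0]<=b),1],3),3)) for a,b in zip(xs,xs[1:])])
    for t in ("lift_point","compressor"):
        for r in ctrl.silhouettes(t,im)[:2]:
            print(t,r["score"],r["region"].sum())
im=ctrl.get_image("top");f=im["frame"]
a=cv2.resize(f[150:240,85:235],None,fx=5,fy=5,interpolation=cv2.INTER_CUBIC)
cv2.imwrite("pics/comp_top.png",a[:,:,::-1])
```

```text
tab 272 ((0.5430267453193665, 0.1388731151819229), (0.16945499181747437, 0.0770820826292038), 11.03099250793457) 0.04752338783928467
0.1 32 [0.5034 0.5611 0.5234]
0.11 47 [0.5034 0.5611 0.5322]
0.12 39 [0.5066 0.5573 0.5312]
0.13 36 [0.4997 0.5571 0.5277]
0.14 24 [0.5033 0.5538 0.529 ]
0.15 25 [0.4963 0.5507 0.5196]
0.16 15 [0.4963 0.5507 0.5169]
tank 1497 ((0.5124496221542358, 0.2864551246166229), (0.20082971453666687, 0.3194148540496826), 8.002087593078613)
end 391
[(np.float64(0.433), np.float64(0.159)), (np.float64(0.457), np.float64(0.153)), (np.float64(0.481), np.float64(0.152)), (np.float64(0.505), np.float64(0.146)), (np.float64(0.529), np.float64(0.128)), (np.float64(0.553), np.float64(0.151)), (np.float64(0.577), np.float64(0.164)), (np.float64(0.601), np.float64(0.173))]
lift_point 0.85 7281
compressor 0.93 7127
tab 480 ((0.5399877429008484, 0.14501917362213135), (0.16974474489688873, 0.09825858473777771), 8.525721549987793) 0.04556497490580386
0.1 22 [0.5075 0.5649 0.5351]
0.11 27 [0.5046 0.5635 0.5327]
0.12 37 [0.5005 0.5637 0.5325]
0.13 28 [0.5007 0.5612 0.5293]
0.14 31 [0.5027 0.5608 0.5298]
0.15 23 [0.5002 0.5595 0.5259]
0.16 39 [0.4519 0.557  0.5124]
0.17 50 [0.4501 0.5721 0.5068]
tank 2161 ((0.5661650896072388, 0.2646712362766266), (0.31882667541503906, 0.17149285972118378), 57.355751037597656)
end 1401
[(np.float64(0.448), np.float64(0.151)), (np.float64(0.471), np.float64(0.15)), (np.float64(0.493), np.float64(0.15)), (np.float64(0.516), np.float64(0.129)), (np.float64(0.538), np.float64(0.128)), (np.float64(0.561), np.float64(0.158)), (np.float64(0.584), np.float64(0.163)), (np.float64(0.606), np.float64(0.173))]
lift_point 0.83 7519
compressor 0.7 7363
```

View pics/comp_top.png

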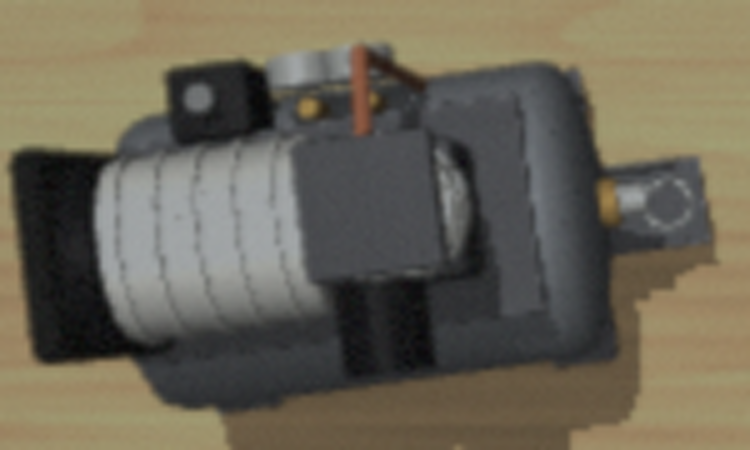

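View pics/crop_scene.png

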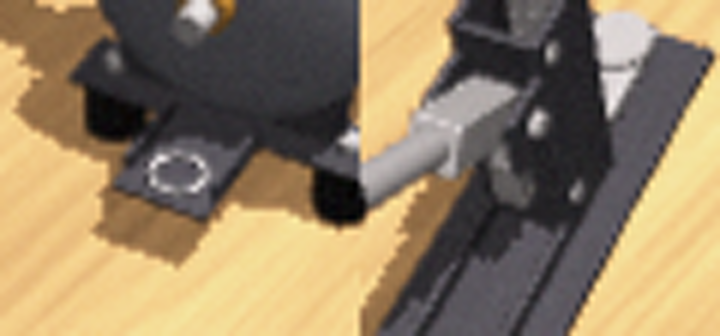

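The top crop puts the tab ring at about (669,203), which is top pixel (218.8,190.6). The scene crop puts it at about (179,172), scene pixel (273.8,194.7); the saddle disc is at the jack's toe. Next I raise the arm and work out the targets.

Emit:
move_arm:
  increments: "0 0 40 0 0 0 0;0 0 40 0 0 0 0;0 0 40 0 0 0 0;0 0 40 0 0 0 0;0 0 40 0 0 0 0;0 0 40 0 0 0 0;0 0 40 0 0 0 0;0 0 40 0 0 0 0"
  grip_force: 50

```text
time: 2.77
position: [0.2618, 0.594, 0.5452]
tool_rot: [0.647, 3.074, 0.002]
ft_force: [-1.6, -6.2, 1.3]
grip_width: 0.998
grip_force: 0.0
```

Run:
```python
from h import *
def ray(im,u,v,z):
    d=rot(im)@np.array([(u-im["cx"])/im["fx"],(v-im["cy"])/im["fy"],1]); p=np.array(im["position"]); return p+d*(z-p[2])/d[2]
T=ctrl.get_image("top");S=ctrl.get_image("scene")
print("ring",ray(T,218.8,190.6,.049),ray(S,273.8,194.7,.049))
# saddle: scene crop centre of second half
u,v=proj(S,[.56,-.28,.03])[0].astype(int); print("saddle",ray(S,u-30+(622-360)/6,v-28+40/6,.028), ray(T,*0*proj(T,[.5,0,0])[0] if 0 else (proj(T,[.531,-.2016,.028])[0]),.028))
for im in (T,S):
    for t in ("saddle","lift_point"):
        print(t,[(np.round(x["centre"],3).tolist(),round(x["score"],2)) for x in ctrl.find_in(t,im)[:2]])
# bright disc in top
for im in (T,S):
    f=im["frame"].astype(int); P=cloud(im); g=f.mean(2)
    m=(g>140)&(f.max(2)-f.min(2)<40)&(np.abs(P[...,0]-.535)<.06)&(np.abs(P[...,1]+.21)<.05)&(P[...,2]>.02)&(P[...,2]<.05)
    q=P[m]; d=q@np.array([-.291,.957,0]); e=q@np.array([.957,.291,0]); k=d>d.max()-.034
    print(len(q),"disc",q[k].mean(0),"ext d",d.min(),d.max(),"e",e[k].min(),e[k].max())
print(ctrl.get_state()["position"])
```

```text
ring [0.52829995 0.12031807 0.049     ] [0.5363738  0.12032185 0.049     ]
saddle [ 0.5371662  -0.20135182  0.028     ] [ 0.531  -0.2016  0.028 ]
saddle [([0.536, -0.227, 0.027], 0.68), ([0.504, 0.278, 0.297], 0.29)]
lift_point [([0.505, 0.28, 0.297], 0.91), ([0.774, 0.006, 0.081], 0.24)]
saddle [([0.548, -0.229, 0.027], 0.66)]
lift_point [([0.543, 0.215, 0.248], 0.82)]
116 disc [ 0.53001837 -0.20172167  0.02800103] ext d -0.39616919740947876 -0.33075959534245947 e 0.4338036704328259 0.46296494312235237
89 disc [ 0.53448017 -0.19959908  0.02612991] ext d -0.3793224194926522 -0.33053959768100344 e 0.43656080574699746 0.46645198724445447
[0.26191034 0.59477473 0.54084586]
```

Emit:
move_arm:
  increments: "22 -34.5 0 0 0 0 0;22 -34.5 0 0 0 0 0;22 -34.5 0 0 0 -3 0;22 -34.5 0 0 0 -3 0;22 -34.5 0 0 0 -3 0;22 -34.5 0 0 0 -3 0;22 -34.5 0 0 0 -3 0;22 -34.5 0 0 0 -3 0"

```text
time: 3.73
position: [0.438, 0.3163, 0.5407]
tool_rot: [-1.123, -2.932, 0.005]
ft_force: [0.8, 0.4, 0.3]
grip_width: 1.0
grip_force: 0.0
```

Emit:
move_arm:
  increments: "22 -34.5 0 0 0 -3 0;22 -34.5 0 0 0 -3 0;5.6 -40.3 0 0 0 -3 0;5.6 -40.3 0 0 0 -3 0;5.6 -40.3 0 0 0 -3 0;5.6 -40.3 0 0 0 -3 0;5.6 -40.3 0 0 0 -3 0;5.6 -40.3 0 0 0 -3 0"

```text
time: 4.4
position: [0.5145, 0.0059, 0.5407]
tool_rot: [-1.707, -2.633, 0.003]
ft_force: [0.2, -0.1, -0.4]
grip_width: 1.003
grip_force: 0.0
```

Emit:
move_arm:
  increments: "5.6 -40.3 0 0 0 -3 0;5.6 -40.3 0 0 0 -3 0;5.6 -40.3 -30 0 0 -1 0;5.6 -40.3 -30 0 0 0 0;5.6 -40.3 -30 0 0 0 0;5.6 -40.3 -30 0 0 0 0;5.6 -40.3 -30 0 0 0 0;0 0 -30 0 0 0 0"

```text
time: 5.07
position: [0.5465, -0.2467, 0.3856]
tool_rot: [-1.877, -2.518, 0.008]
ft_force: [-1.1, -0.7, 0.4]
grip_width: 0.999
grip_force: 0.0
```

Run:
```python
from h import *
W=ctrl.get_image("wrist"); s=ctrl.get_state()
M=R.from_rotvec(s["tool_rot"]).as_matrix()
print(s["time"],s["position"],"tool y deg",np.degrees(np.arctan2(M[1,1],M[0,1])),M[:,2],np.round(s["joint_positions"],2))
save(W,"w1.png"); print(proj(W,[[.5546,-.2737,.15],[.5325,-.201,.028]]))
P=cloud(W); f=W["frame"].astype(int)
m=(P[...,2]>.10)&(P[...,2]<.17)&(np.abs(P[...,0]-.56)<.07)&(P[...,1]>-.32)&(P[...,1]<-.24)
if m.sum()>20: q=P[m]; print(len(q),cv2.minAreaRect(q[:,:2].astype(np.float32)),q.mean(0))
m=(P[...,2]>-.01)&(P[...,2]<.02)&(f.max(2)-f.min(2)<30)&(f.mean(2)<110)&(P[...,1]<-.1)&(P[...,0]>.4)&(P[...,0]<.7)
if m.sum()>20: q=P[m]; print(len(q),cv2.minAreaRect(q[:,:2].astype(np.float32)),q.mean(0))
```

```text
5.1167 [ 0.5445294  -0.24195115  0.37810822] tool y deg 16.72266283936044 [-0.01505896  0.00337812 -0.9998809 ] [-0.14  0.21  0.63  1.32 -0.12  1.66  0.76]
[[257.31830691 183.98130268]
 [257.146476   126.54870168]]
1296 ((0.5543777942657471, -0.2860167324542999), (0.0508771575987339, 0.07592953741550446), 16.500715255737305) [ 0.55385324 -0.28109717  0.13767324]
1220 ((0.5566413998603821, -0.2906609773635864), (0.07832293957471848, 0.2365778088569641), 16.803564071655273) [ 0.55676159 -0.31344549  0.00728218]
```

View pics/w1.png

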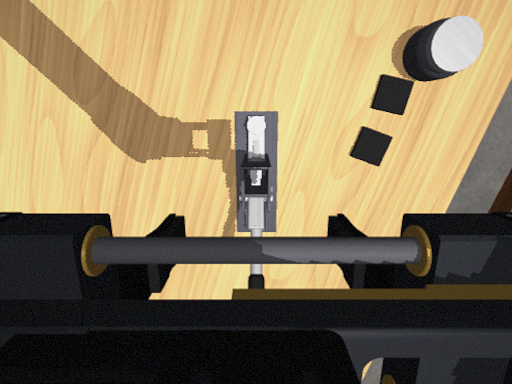

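The wrist view shows the jack upright between the fingers, with its saddle at (257,126), housing at (257,180) and base long axis aligned with the tool. I descend onto it.

Emit:
move_arm:
  increments: "-2 1 -36 0 0 0 0;0 0 -36 0 0 0 0;0 0 -36 0 0 0 0;0 0 -36 0 0 0 0;0 0 -36 0 0 0 0;0 0 -30 0 0 0 0;0 0 -22 0 0 0 0;0 0 -22 0 0 0 0"

```text
time: 5.78
position: [0.5463, -0.2354, 0.1325]
tool_rot: [-1.859, -2.527, -0.0]
ft_force: [0.7, 1.0, 0.4]
grip_width: 0.997
grip_force: 0.0
```

Emit:
move_arm:
  increments: "0 0 0 0 0 0 80;0 0 0 0 0 0 120;0 0 0 0 0 0 160;0 0 0 0 0 0 200;0 0 0 0 0 0 255;0 0 0 0 0 0 255;0 0 0 0 0 0 255;0 0 0 0 0 0 255"
  grip_force: 50

```text
time: 6.45
position: [0.5478, -0.2375, 0.1354]
tool_rot: [1.864, 2.529, 0.001]
ft_force: [-0.3, 0.6, -0.2]
grip_width: 0.48
grip_force: 0.0
```

```bash
cat > st.py <<'E'
from h import *
s=ctrl.get_state(); M=R.from_rotvec(s["tool_rot"]).as_matrix()
print(round(s["time"],2),np.round(s["position"],4),"y deg",round(np.degrees(np.arctan2(M[1,1],M[0,1])),2),np.round(M[:,2],3),"w",s["grip_width"],"F",s["grip_force"],np.round(s["ft_force"],1),np.round(s["torque"],2))
E
python3 st.py
```

```text
6.45 [ 0.5478 -0.2375  0.1354] y deg 17.23 [ 0.  0. -1.] w 0.4797845716363403 F 0.0 [-0.3  0.6 -0.2] [-0.09  0.04  0.01]
```

The measured TCP is about 36 mm short because some rows were cut, so the fingers closed in free space in front of the housing. I reopen and correct.

Emit:
move_arm:
  increments: "0 0 0 0 0 0 0;0 0 0 0 0 0 0;0 0 0 0 0 0 0;0 0 0 0 0 0 0;0 0 0 0 0 0 0;0 0 0 0 0 0 0;0 0 0 0 0 0 0;0 0 0 0 0 0 0"

```text
time: 7.12
position: [0.5478, -0.2376, 0.1349]
tool_rot: [1.864, 2.529, -0.0]
ft_force: [-0.3, -0.6, 0.6]
grip_width: 0.962
grip_force: 0.0
```

Emit:
move_arm:
  increments: "1 -7 0 0 0 0 0;1 -7 0 0 0 0 0;1 -7 0 0 0 0 0;1 -7 0 0 0 0 0;1 -7 0 0 0 0 0;0 0 -10 0 0 0 0;0 0 -10 0 0 0 0;0 0 -8 0 0 0 0"

```text
time: 7.78
position: [0.5522, -0.2721, 0.1051]
tool_rot: [-1.863, -2.528, 0.0]
ft_force: [0.6, -0.1, 0.4]
grip_width: 1.005
grip_force: 0.0
```

```bash
python3 st.py
python3 - <<'E'
from h import *
S=ctrl.get_image("scene"); u,v=proj(S,[.55,-.27,.1])[0].astype(int)
cv2.imwrite("pics/s2.png",cv2.resize(S["frame"][v-75:v+65,u-80:u+80],None,fx=4,fy=4,interpolation=cv2.INTER_CUBIC)[:,:,::-1])
E
```

```text
7.78 [ 0.5522 -0.2721  0.1051] y deg 17.23 [-0.001  0.001 -1.   ] w 1.0046538687586077 F 0.0 [ 0.6 -0.1  0.4] [-0.01  0.03 -0.01]
```

View pics/s2.png

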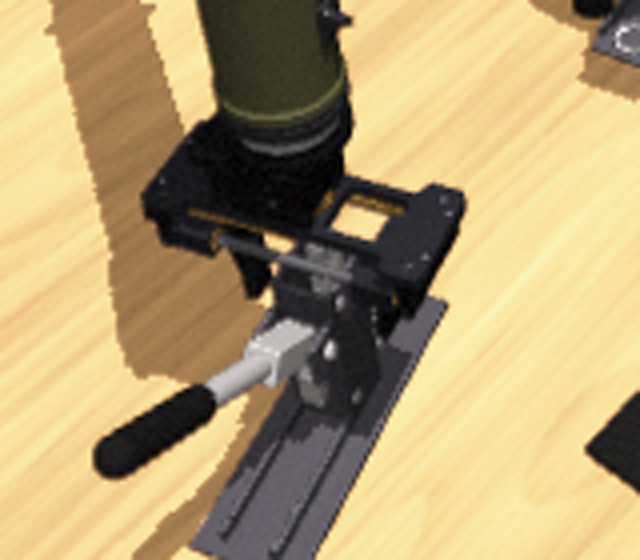

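The housing, around (330,320), now sits between the open fingers, with the handle clear behind it. I close the grip.

Emit:
move_arm:
  increments: "0 0 0 0 0 0 100;0 0 0 0 0 0 200;0 0 0 0 0 0 255;0 0 0 0 0 0 255;0 0 0 0 0 0 255;0 0 0 0 0 0 255;0 0 0 0 0 0 255;0 0 0 0 0 0 255"
  grip_force: 55

```text
time: 8.5
position: [0.5526, -0.2727, 0.1071]
tool_rot: [-1.864, -2.529, 0.0]
ft_force: [-0.8, 1.0, 0.5]
grip_width: 0.505
grip_force: 55.0
```

Emit:
move_arm:
  increments: "0 0 1 0 0 0 255;0 0 1 0 0 0 255;0 0 1 0 0 0 255;0 0 1 0 0 0 255;0 0 1 0 0 0 255;0 0 0 0 0 0 255;0 0 0 0 0 0 255;0 0 0 0 0 0 255"

```text
time: 9.17
position: [0.5527, -0.2725, 0.1117]
tool_rot: [-1.863, -2.529, 0.0]
ft_force: [0.5, 0.4, -8.8]
grip_width: 0.501
grip_force: 55.0
```

```bash
python3 st.py
cat > jk.py <<'E'
from h import *
# jack base + saddle, from scene and top
import sys
c=np.array([float(sys.argv[1]),float(sys.argv[2])])   # expected saddle xy
for n in ("scene","top"):
    im=ctrl.get_image(n); P=cloud(im); f=im["frame"].astype(int); g=f.mean(2); sat=f.max(2)-f.min(2)
    near=np.hypot(P[...,0]-c[0],P[...,1]-c[1])
    m=(P[...,2]>0)&(P[...,2]<.024)&(sat<30)&(g<110)&(np.abs(P[...,0]-c[0])<.12)&(P[...,1]<c[1]+.03)&(P[...,1]>c[1]-.25)
    q=P[m]; A=np.c_[q[:,:2]-q[:,:2].mean(0),np.ones(len(q))]
    print(n,"base",len(q),cv2.minAreaRect(q[:,:2].astype(np.float32)),"plane",np.linalg.lstsq(A,q[:,2],rcond=None)[0])
    m=(near<.03)&(g>140)&(sat<40)&(P[...,2]>.015)&(P[...,2]<.05); q=P[m]
    if len(q): print("  saddle",len(q),q.mean(0))
E
python3 jk.py .5325 -.201
```

```text
9.17 [ 0.5527 -0.2725  0.1117] y deg 17.24 [-0.  0. -1.] w 0.5011307168005598 F 54.96711317449808 [ 0.5  0.4 -8.8] [ 0.    0.05 -0.02]
scene base 1519 ((0.5594630241394043, -0.2927195429801941), (0.08193351328372955, 0.23847167193889618), 17.06595802307129) plane [-0.01133563 -0.00573605  0.01096982]
  saddle 51 [ 0.54080156 -0.21134027  0.02833039]
top base 388 ((0.5751750469207764, -0.2953079342842102), (0.14008459448814392, 0.25631070137023926), 10.80610466003418) plane [-0.00210404  0.02568649  0.01091159]
  saddle 108 [ 0.53200415 -0.20653057  0.03161032]
```

Jack is gripped, 5 mm up and level. I carry it to a point 80 mm short of the goal, turning it −9.2° on the way.

Emit:
move_arm:
  increments: "0 6 0 0 0 -0.6 255;0 12 0 0 0 -0.6 255;0 16 0 0 0 -0.6 255;0 16 0 0 0 -0.6 255;0 16 0 0 0 -0.6 255;0 16 0 0 0 -0.6 255;0 16 0 0 0 -0.6 255;0 16 0 0 0 -0.6 255"

```text
time: 9.93
position: [0.5528, -0.1573, 0.1121]
tool_rot: [-1.969, -2.448, -0.001]
ft_force: [-0.4, 0.6, -9.7]
grip_width: 0.502
grip_force: 55.0
```

Emit:
move_arm:
  increments: "0 16 0 0 0 -0.6 255;0 16 0 0 0 -0.6 255;0 16 0 0 0 -0.6 255;0 16 0 0 0 -0.6 255;0 16 0 0 0 -0.6 255;0 16 0 0 0 -0.6 255;0 16 0 0 0 -0.6 255;0 13 0 0 0 -0.2 255"

```text
time: 10.6
position: [0.5527, -0.0315, 0.1121]
tool_rot: [-2.06, -2.371, -0.002]
ft_force: [0.4, 0.0, -10.0]
grip_width: 0.5
grip_force: 55.0
```

Emit:
move_arm:
  increments: "0 0 0 0 0 0 255;0 0 0 0 0 0 255;0 0 0 0 0 0 255;0 0 0 0 0 0 255;0 0 0 0 0 0 255;0 0 0 0 0 0 255;0 0 0 0 0 0 255;0 0 0 0 0 0 255"

```text
time: 11.27
position: [0.5528, -0.0339, 0.1119]
tool_rot: [2.061, 2.371, -0.0]
ft_force: [0.4, -0.5, -9.6]
grip_width: 0.497
grip_force: 55.0
```

```bash
python3 st.py; python3 jk.py .543 .041
python3 - <<'E'
from h import *
S=ctrl.get_image("scene"); u,v=proj(S,[.54,.06,.04])[0].astype(int); print(u-60,v-55)
a=S["frame"][v-55:v+50,u-60:u+60]
cv2.imwrite("pics/s3.png",cv2.resize(a,None,fx=5.5,fy=5.5,interpolation=cv2.INTER_CUBIC)[:,:,::-1])
E
```

```text
11.27 [ 0.5528 -0.0339  0.1119] y deg 8.0 [ 0. -0. -1.] w 0.4973333548009038 F 54.96741785667837 [ 0.4 -0.5 -9.6] [-0.    0.04  0.08]
scene base 1044 ((0.5580302476882935, -0.05422733724117279), (0.08072579652070999, 0.24073229730129242), 7.14664363861084) plane [-0.01013791 -0.00551026  0.01111947]
  saddle 52 [0.55006182 0.03930243 0.02979831]
top base 510 ((0.5857141613960266, -0.05921439826488495), (0.14264950156211853, 0.26086321473121643), 7.164828777313232) plane [0.00585927 0.00136284 0.01141067]
  saddle 73 [0.54180307 0.04243527 0.03344713]
204 151
```

View pics/s3.png

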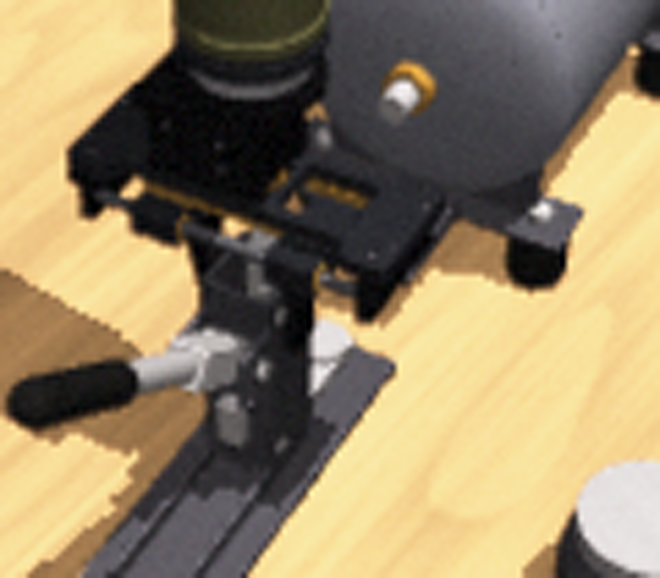

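From the scene camera the gripper hides the ring, but the saddle (330,340 in the crop) is in line with the tab. I advance 50 mm and check with the wrist camera.

Emit:
move_arm:
  increments: "-0.5 4 -1 0 0 0 255;-1 7 -1 0 0 0 255;-1 8 0 0 0 0 255;-1 8 0 0 0 0 255;-1 8 0 0 0 0 255;-1 8 0 0 0 0 255;-1 7 0 0 0 0 255;0 0 0 0 0 0 255"

```text
time: 12.08
position: [0.5461, 0.0195, 0.1099]
tool_rot: [-2.056, -2.374, -0.002]
ft_force: [0.4, 2.3, -9.3]
grip_width: 0.501
grip_force: 55.0
```

```bash
python3 st.py
python3 - <<'E'
from h import *
W=ctrl.get_image("wrist"); f=W["frame"]; save(W,"w4.png")
print(proj(W,[[.532,.12,.049],[.5365,.090,.031]]))
E
```

```text
12.08 [0.5461 0.0195 0.1099] y deg 8.22 [-0.     0.002 -1.   ] w 0.5010140420723529 F 54.96753101237118 [ 0.4  2.3 -9.3] [ 0.21  0.07 -0.02]
[[257.49752295  68.71142963]
 [257.55567996 111.90459142]]
```

View pics/w4.png

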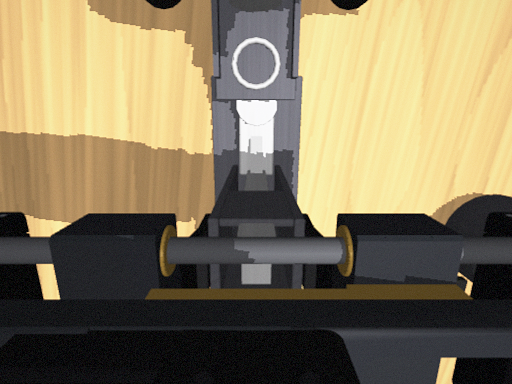

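The wrist view shows the ring centre at (256,63) and the saddle disc at about (257,108), partly under the tab edge (row 98). They are aligned laterally, so I compute the remaining distance.

Run:
```python
from h import *
W=ctrl.get_image("wrist"); print(ctrl.get_state()["position"])
def ray(im,u,v,z):
    d=rot(im)@np.array([(u-im["cx"])/im["fx"],(v-im["cy"])/im["fy"],1]); p=np.array(im["position"]); return p+d*(z-p[2])/d[2]
f=W["frame"].astype(int);g=f.mean(2)
m=(g>150)&(f.max(2)-f.min(2)<30); r=np.zeros_like(m); r[30:95,225:290]=1
v,u=np.where(m&r); (cu,cv_),rad=cv2.minEnclosingCircle(np.c_[u,v].astype(np.float32)); print("ring px",cu,cv_,rad)
print("ring",ray(W,cu,cv_,.049))
r[:]=0; r[98:130,225:290]=1; v,u=np.where(m&r)
for row in range(98,130,3):
    k=u[v==row]; print(row,k.min() if len(k) else None,k.max() if len(k) else None)
a=ray(W,257,125,.031); print("saddle near edge",a, "width",ray(W,237,110,.031),ray(W,277,110,.031))
```

```text
[0.54637605 0.01670533 0.10998946]
ring px 255.0 60.5 26.100866317749023
ring [0.52966783 0.12369435 0.049     ]
98 237 275
101 236 276
104 236 276
107 236 276
110 237 276
113 238 274
116 240 273
119 240 273
122 239 273
125 239 273
128 239 273
saddle near edge [0.53778733 0.07798852 0.031     ] width [0.51985728 0.08753843 0.031     ] [0.55229388 0.09218471 0.031     ]
```

Emit:
move_arm:
  increments: "-0.5 3 0 0 0 0 255;-0.5 4.5 0 0 0 0 255;-1 5 0 0 0 0 255;-1 5 0 0 0 0 255;-0.5 5 0 0 0 0 255;-0.5 4 0 0 0 0 255;-0.5 2 0 0 0 0 255;0 0 0 0 0 0 255"

```text
time: 12.85
position: [0.5417, 0.0459, 0.1099]
tool_rot: [-2.059, -2.373, -0.0]
ft_force: [0.3, -0.5, -10.4]
grip_width: 0.499
grip_force: 55.0
```

Emit:
move_arm:
  increments: "0 0 -0.5 0 0 0 255;0 0 -0.5 0 0 0 255;0 0 -0.5 0 0 0 255;0 0 -0.5 0 0 0 255;0 0 -0.5 0 0 0 255;0 0 -0.3 0 0 0 255;0 0 0 0 0 0 255;0 0 0 0 0 0 255"

```text
time: 13.52
position: [0.5419, 0.0448, 0.1072]
tool_rot: [2.06, 2.371, -0.0]
ft_force: [-0.3, -0.0, -10.2]
grip_width: 0.501
grip_force: 55.0
```

```bash
python3 st.py
python3 - <<'E'
from h import *
W=ctrl.get_image("wrist"); save(W,"w5.png")
S=ctrl.get_image("scene"); P=cloud(S); f=S["frame"].astype(int)
m=(P[...,2]>-.003)&(P[...,2]<.02)&(f.max(2)-f.min(2)<30)&(f.mean(2)<110)&(np.abs(P[...,0]-.55)<.1)&(P[...,1]<.12)&(P[...,1]>-.15)
q=P[m]; print(cv2.minAreaRect(q[:,:2].astype(np.float32)))
E
```

```text
13.52 [0.5419 0.0448 0.1072] y deg 8.03 [ 0. -0. -1.] w 0.5006632873705511 F 54.96914402581751 [ -0.3  -0.  -10.2] [-0.07  0.07 -0.01]
((0.5480803847312927, 0.011293910443782806), (0.08046595007181168, 0.21411564946174622), 7.399804592132568)
```

View pics/w5.png

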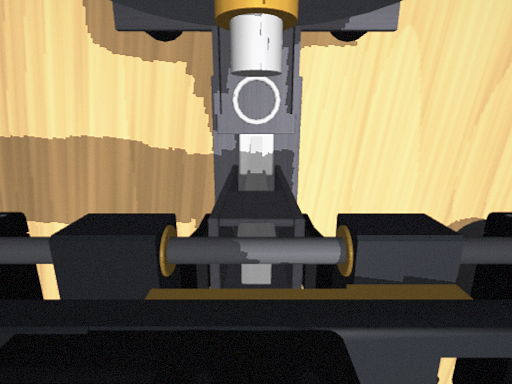

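The ring centre is now at (256,101), above where the saddle should be. I work out the remaining offset.

Run:
```python
from h import *
W=ctrl.get_image("wrist")
def ray(im,u,v,z):
    d=rot(im)@np.array([(u-im["cx"])/im["fx"],(v-im["cy"])/im["fy"],1]); p=np.array(im["position"]); return p+d*(z-p[2])/d[2]
print("ring",ray(W,256,101,.048),ray(W,256,101,.050),"saddle",ray(W,256.5,105,.028),ray(W,256.5,108,.028), W["position"])
```

```text
ring [0.53022674 0.12265813 0.048     ] [0.53023947 0.12256841 0.05      ] saddle [0.53093885 0.12052012 0.028     ] [0.53126828 0.11818731 0.028     ] [0.53163644 0.11272219 0.26947751]
```

Emit:
move_arm:
  increments: "0 0 -0.4 0 0 0 255;0 0 -0.4 0 0 0 255;0 0 0 0 0 0 255;0 0 0 0 0 0 255;0 0 0 0 0 0 255;0 0 0 0 0 0 255;0 0 0 0 0 0 255;0 0 0 0 0 0 255"

```text
time: 14.33
position: [0.5419, 0.0449, 0.1071]
tool_rot: [-2.06, -2.372, -0.0]
ft_force: [-4.9, -0.7, 3.5]
grip_width: 0.497
grip_force: 55.0
```

Saddle and ring agree to within about 4 mm. I release the jack and rise.

Emit:
move_arm:
  increments: "0 0 0 0 0 0 200;0 0 0 0 0 0 100;0 0 0 0 0 0 50;0 0 0 0 0 0 0;0 0 0 0 0 0 0;0 0 0 0 0 0 0;0 0 0 0 0 0 0;0 0 0 0 0 0 0"

```text
time: 15.0
position: [0.5421, 0.0449, 0.1064]
tool_rot: [2.06, 2.371, 0.001]
ft_force: [0.6, 0.9, -0.3]
grip_width: 0.938
grip_force: 0.0
```

Emit:
move_arm:
  increments: "0 0 10 0 0 0 0;0 0 20 0 0 0 0;0 0 25 0 0 0 0;0 0 28 0 0 0 0;0 0 28 0 0 0 0;0 0 28 0 0 0 0;0 0 28 0 0 0 0;0 0 28 0 0 0 0"

```text
time: 15.67
position: [0.5417, 0.0447, 0.3037]
tool_rot: [2.06, 2.371, 0.002]
ft_force: [0.8, 0.4, -0.5]
grip_width: 1.001
grip_force: 0.0
```

Emit:
move_arm:
  increments: "2 -17 0 0 0 0 0;2 -20 0 0 0 0 0;3 -22 0 0 0 0 0;3 -22 0 0 0 0 0;3 -22 0 0 0 0 0;3 -22 0 0 0 0 0;3 -22 0 0 0 0 0;3 -22 0 0 0 0 0"

```text
time: 16.33
position: [0.5639, -0.1252, 0.3023]
tool_rot: [2.06, 2.371, 0.001]
ft_force: [0.1, -0.8, 0.2]
grip_width: 1.0
grip_force: 0.0
```

```bash
python3 st.py
cat > hd.py <<'E'
from h import *
d=np.array([-.1397,.9902]); n=np.array([.9902,.1397])
for nm in ("scene","top"):
    im=ctrl.get_image(nm); P=cloud(im); f=im["frame"].astype(int); g=f.mean(2); sat=f.max(2)-f.min(2)
    if nm=="scene":
        m=(P[...,2]>-.003)&(P[...,2]<.015)&(sat<30)&(g<110)&(np.abs(P[...,0]-.55)<.1)&(P[...,1]<.03)&(P[...,1]>-.15)
        r=cv2.minAreaRect(P[m][:,:2].astype(np.float32)); print(nm,"base",r)
        b=cv2.boxPoints(r); print("rear edge d",np.sort(b@d)[:2],"n",np.sort(b@n))
    m=(P[...,2]>.08)&(P[...,2]<.26)&(g<50)&(np.abs(P[...,0]-.565)<.05)&(P[...,1]<-.08)&(P[...,1]>-.22)
    q=P[m]
    if len(q)>20:
        c=np.median(q,0); dd=q[:,:2]@d; nn=q[:,:2]@n
        print(nm,"grip",len(q),c,"d",np.percentile(dd,[1,99]),"n",np.percentile(nn,[2,98]),"z",np.percentile(q[:,2],[1,99]))
        k=np.polyfit(dd,q[:,2],1); print("slope deg",np.degrees(np.arctan(k[0])))
E
python3 hd.py
python3 - <<'E'
from h import *
S=ctrl.get_image("scene"); u,v=proj(S,[.54,.03,.1])[0].astype(int)
cv2.imwrite("pics/s6.png",cv2.resize(S["frame"][v-75:v+65,u-80:u+80],None,fx=4,fy=4,interpolation=cv2.INTER_CUBIC)[:,:,::-1])
E
```

```text
16.33 [ 0.5639 -0.1252  0.3023] y deg 8.04 [ 0.001  0.    -1.   ] w 1.0004068419027146 F 0.0 [ 0.1 -0.8  0.2] [-0.06  0.   -0.  ]
scene base ((0.5535718202590942, -0.02966272085905075), (0.08025714755058289, 0.1307554543018341), 7.669364929199219)
rear edge d [-0.17233571 -0.17182994] n [0.50346291 0.50428696 0.58371891 0.58454296]
scene grip 144 [ 0.57390338 -0.1320638   0.22036744] d [-0.24122581 -0.16615121] n [0.53893186 0.55516324] z [0.1861269  0.23734118]
slope deg -31.815541044105974
top grip 39 [ 0.55784643 -0.0924792   0.20001064] d [-0.18133585 -0.16007174] n [0.53174034 0.54863193] z [0.18795509 0.20983683]
slope deg -33.14305225094049
```

View pics/s6.png

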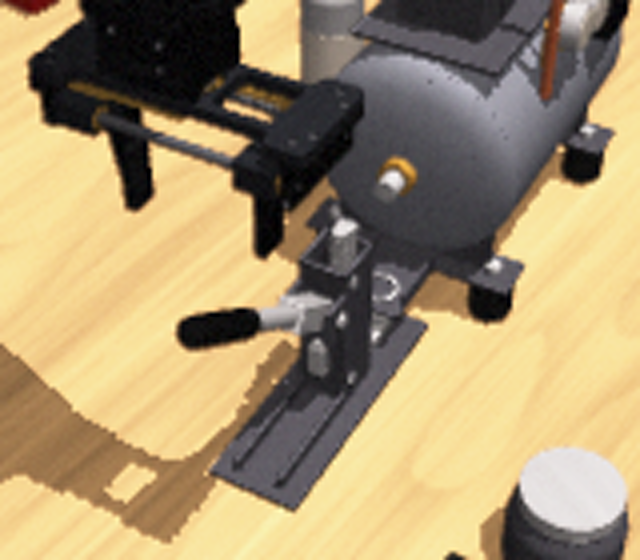

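The jack stands with its saddle under the ring; the handle grip is at about (217,328) in the crop and points at the robot's current position. The measured base rear edge and handle end match the model, so I descend and grip the handle bar.

Emit:
move_arm:
  increments: "3 1 -14 0 0 0 0;0 0 -16 0 0 0 0;0 0 -16 0 0 0 0;0 0 -16 0 0 0 0;0 0 -16 0 0 0 0;0 0 -14 0 0 0 0;0 0 -12 0 0 0 0;0 0 -8 0 0 0 0"

```text
time: 17.15
position: [0.5666, -0.1217, 0.1883]
tool_rot: [-2.058, -2.372, 0.0]
ft_force: [-0.0, 0.4, -0.6]
grip_width: 0.999
grip_force: 0.0
```

Emit:
move_arm:
  increments: "0 0 0 0 0 0 100;0 0 0 0 0 0 180;0 0 0 0 0 0 255;0 0 0 0 0 0 255;0 0 0 0 0 0 255;0 0 0 0 0 0 255;0 0 0 0 0 0 255;0 0 0 0 0 0 255"
  grip_force: 25

```text
time: 17.82
position: [0.5669, -0.1231, 0.1895]
tool_rot: [2.06, 2.371, 0.0]
ft_force: [-0.3, -0.1, -0.2]
grip_width: 0.478
grip_force: 0.0
```

```bash
python3 st.py; python3 hd.py
```

```text
17.82 [ 0.5669 -0.1231  0.1895] y deg 8.03 [ 0. -0. -1.] w 0.4780310643466464 F 0.0 [-0.3 -0.1 -0.2] [-0.1   0.05 -0.01]
scene base ((0.5534592270851135, -0.030618995428085327), (0.08103670924901962, 0.1292714625597), 6.758601665496826)
rear edge d [-0.17315673 -0.17135804] n [0.50181458 0.50468391 0.58283179 0.58570112]
scene grip 226 [ 0.57440818 -0.13311212  0.22528901] d [-0.24175978 -0.19323261] n [0.51466272 0.57772634] z [0.19468688 0.25791761]
slope deg -21.94119309318094
```

Emit:
move_arm:
  increments: "0 0 0 0 0 0 255;0 0 0 0 0 0 255;0 0 0 0 0 0 255;0 0 0 0 0 0 255;0 0 0 0 0 0 255;0 0 0 0 0 0 255;0 0 0 0 0 0 255;0 0 0 0 0 0 255"

```text
time: 18.58
position: [0.5667, -0.1232, 0.1894]
tool_rot: [-2.06, -2.371, 0.0]
ft_force: [-2.8, 0.5, 2.2]
grip_width: 0.266
grip_force: 25.0
```

Emit:
move_arm:
  increments: "0.6 -4.1 -6.4 0 0 0 255;0.5 -4 -6.6 0 0 0 255;0.5 -3.6 -6.9 0 0 0 255;0.5 -3.3 -6.9 0 0 0 255;0.4 -2.9 -7 0 0 0 255;0.4 -2.6 -7.1 0 0 0 255;0.3 -2.3 -7.4 0 0 0 255;0.3 -2 -7.4 0 0 0 255"

```text
time: 19.25
position: [0.5701, -0.1488, 0.133]
tool_rot: [-2.061, -2.371, 0.001]
ft_force: [-3.1, -0.2, 5.9]
grip_width: 0.264
grip_force: 25.0
```

```bash
python3 st.py; python3 hd.py
```

```text
19.25 [ 0.5701 -0.1488  0.133 ] y deg 7.98 [-0. -0. -1.] w 0.2642830808316752 F 24.991666562855244 [-3.1 -0.2  5.9] [ 0.05  0.88 -0.03]
scene base ((0.548058807849884, -0.03541751205921173), (0.09166505187749863, 0.12122437357902527), 7.496800422668457)
rear edge d [-0.17267102 -0.1718173 ] n [0.49134467 0.49247372 0.58300626 0.58413534]
scene grip 802 [ 0.58344167 -0.17113231  0.22601421] d [-0.26879068 -0.20614297] n [0.49695648 0.58850339] z [0.13996998 0.25928489]
slope deg 6.723462918971794
top grip 25 [ 0.56405169 -0.1102821   0.15442306] d [-0.20322477 -0.18086868] n [0.53386255 0.58487362] z [0.14989259 0.24213602]
slope deg -74.3759807230856
```

Emit:
move_arm:
  increments: "0 -1.6 -7.5 0 0 0 255;0 -1.3 -7.6 0 0 0 255;0 -0.9 -7.6 0 0 0 255;0 -0.5 -7.6 0 0 0 255;0 -0.2 -7.6 0 0 0 255;0 0.2 -7.6 0 0 0 255;-0.1 0.6 -7.7 0 0 0 255;-0.1 0.8 -7.7 0 0 0 255"

```text
time: 20.02
position: [0.5697, -0.1527, 0.0727]
tool_rot: [2.061, 2.369, -0.002]
ft_force: [-3.9, -2.9, 5.5]
grip_width: 0.265
grip_force: 25.0
```

Emit:
move_arm:
  increments: "0 0 -1 0 0 0 255;0 0 -1 0 0 0 255;0 0 0 0 0 0 255;0 0 0 0 0 0 255;0 0 0 0 0 0 255;0 0 0 0 0 0 255;0 0 0 0 0 0 255;0 0 0 0 0 0 255"

```text
time: 20.68
position: [0.5697, -0.1525, 0.0713]
tool_rot: [2.061, 2.37, -0.002]
ft_force: [-5.1, -2.6, 6.5]
grip_width: 0.265
grip_force: 25.0
```

```bash
cat >> st.py <<'E'
g=s["position"]+np.array([0,0,.0164]); dd=g[:2]@np.array([-.1397,.9902])
print("handle rad",round(np.radians(35)-np.arctan2(g[2]-.112,-.067-dd),3),"r",round(np.hypot(g[2]-.112,-.067-dd),4))
E
cat > feet.py <<'E'
from h import *
S=ctrl.get_image("scene");P=cloud(S);f=S["frame"].astype(int);g=f.mean(2);sat=f.max(2)-f.min(2)
m=(sat<40)&(np.abs(P[...,0]-.532)<.035)&(P[...,1]>.1)&(P[...,1]<.14)&(P[...,2]>.035)&(P[...,2]<.1)
print("tab z",np.median(P[m][:,2]),m.sum())
# saddle/toe bar: bracket plate above feet
m=(sat<40)&(P[...,1]>.15)&(P[...,1]<.23)&(P[...,0]>.585)&(P[...,0]<.65)&(P[...,2]>.03)&(P[...,2]<.09)
print("foot plate z",np.percentile(P[m][:,2],[50,80,95]),m.sum())
m=(sat<30)&(g<110)&(P[...,2]>-.003)&(P[...,2]<.015)&(np.abs(P[...,0]-.55)<.1)&(P[...,1]<.03)&(P[...,1]>-.18)
b=cv2.boxPoints(cv2.minAreaRect(P[m][:,:2].astype(np.float32))); print("rear d",np.sort(b@[-.1397,.9902])[:2])
# rack top
m=(np.hypot(P[...,0]-.547,P[...,1]-.055)<.03)&(P[...,2]>.14)&(g>110)&(sat<40); print("rack top",np.percentile(P[m][:,2],[50,98]) if m.sum()>3 else None)
E
python3 st.py; python3 feet.py
```

```text
20.68 [ 0.5697 -0.1525  0.0713] y deg 7.97 [-0.    -0.002 -1.   ] w 0.26529516387244395 F 24.989035315811634 [-5.1 -2.6  6.5] [-0.54  1.03 -0.01]
handle rad 0.758 r 0.1654
tab z 0.045888098627338225 91
foot plate z [0.04601731 0.05471229 0.07657177] 132
rear d [-0.1741827  -0.16911182]
rack top [0.1762503  0.18008093]
```

Emit:
move_arm:
  increments: "0 0 -1 0 0 0 255;0 0 -0.5 0 0 0 255;0 0 0 0 0 0 255;0 0 0 0 0 0 255;0 0 0 0 0 0 255;0 0 0 0 0 0 255;0 0 0 0 0 0 255;0 0 0 0 0 0 255"

```text
time: 21.4
position: [0.5697, -0.1524, 0.0699]
tool_rot: [2.061, 2.37, -0.002]
ft_force: [-4.7, -2.9, 7.5]
grip_width: 0.265
grip_force: 25.0
```

Emit:
move_arm:
  increments: "0.1 -1.4 18.9 0 0 0 255;0 0 15.2 0 0 0 255;-0.2 1.4 15.2 0 0 0 255;-0.4 2.9 15.1 0 0 0 255;-0.6 4.3 14.8 0 0 0 255;-0.8 5.5 14.1 0 0 0 255;-1 6.9 13.8 0 0 0 255;-1 8.1 13 0 0 0 255"

```text
time: 22.07
position: [0.5661, -0.1218, 0.1896]
tool_rot: [-2.06, -2.371, -0.001]
ft_force: [-0.8, 2.7, -7.1]
grip_width: 0.259
grip_force: 25.1
```

Emit:
move_arm:
  increments: "0 0 0 0 0 0 255;0 0 0 0 0 0 255;0 0 0 0 0 0 255;0 0 0 0 0 0 255;0 0 0 0 0 0 255;0 0 0 0 0 0 255;0 0 0 0 0 0 255;0 0 0 0 0 0 255"

```text
time: 22.73
position: [0.5659, -0.1227, 0.1887]
tool_rot: [-2.059, -2.371, 0.001]
ft_force: [-0.3, 2.3, -5.6]
grip_width: 0.255
grip_force: 25.0
```

```bash
python3 st.py; python3 feet.py
```

```text
22.73 [ 0.5659 -0.1227  0.1887] y deg 8.04 [-0.001  0.001 -1.   ] w 0.25548287418123267 F 25.005705789662898 [-0.3  2.3 -5.6] [0.21 0.03 0.05]
handle rad 0.002 r 0.1628
tab z 0.045582824192400895 90
foot plate z [0.04602243 0.05379691 0.07778304] 134
rear d [-0.17327282 -0.17300983]
rack top [0.17546194 0.17740685]
```

Rack top rose 12 mm and one tooth held. On to the second stroke.

Emit:
move_arm:
  increments: "0.6 -4.1 -6.4 0 0 0 255;0.5 -4 -6.6 0 0 0 255;0.5 -3.6 -6.9 0 0 0 255;0.5 -3.3 -6.9 0 0 0 255;0.4 -2.9 -7 0 0 0 255;0.4 -2.6 -7.1 0 0 0 255;0.3 -2.3 -7.4 0 0 0 255;0.3 -2 -7.4 0 0 0 255"
  grip_force: 40

```text
time: 23.45
position: [0.5709, -0.1491, 0.1347]
tool_rot: [2.059, 2.369, 0.002]
ft_force: [-1.6, 2.5, 10.3]
grip_width: 0.245
grip_force: 39.7
```

Emit:
move_arm:
  increments: "0 -1.6 -7.5 0 0 0 255;0 -1.3 -7.6 0 0 0 255;0 -0.9 -7.6 0 0 0 255;0 -0.5 -7.6 0 0 0 255;0 -0.2 -7.6 0 0 0 255;0 0.2 -7.6 0 0 0 255;0 0.6 -7.7 0 0 0 255;-0.1 0.8 -7.7 0 0 0 255"

```text
time: 24.12
position: [0.572, -0.1558, 0.075]
tool_rot: [2.057, 2.362, -0.0]
ft_force: [0.4, -3.4, 11.2]
grip_width: 0.246
grip_force: 39.4
```

Emit:
move_arm:
  increments: "0 0 -1.5 0 0 0 255;0 0 -1.5 0 0 0 255;0 0 -1 0 0 0 255;0 0 -1 0 0 0 255;0 0 0 0 0 0 255;0 0 0 0 0 0 255;0 0 0 0 0 0 255;0 0 0 0 0 0 255"

```text
time: 24.78
position: [0.572, -0.1555, 0.0703]
tool_rot: [2.057, 2.363, 0.0]
ft_force: [0.7, -3.6, 10.5]
grip_width: 0.252
grip_force: 39.9
```

```bash
python3 st.py; python3 feet.py
```

```text
24.78 [ 0.572  -0.1555  0.0703] y deg 7.91 [ 0.006 -0.005 -1.   ] w 0.2521359448622643 F 39.91842582821846 [ 0.7 -3.6 10.5] [-0.43 -0.01  0.1 ]
handle rad 0.762 r 0.1688
tab z 0.05552499455746818 97
foot plate z [0.05296777 0.06048367 0.07785304] 143
rear d [-0.17381209 -0.1724944 ]
rack top [0.18590474 0.19004704]
```

Emit:
move_arm:
  increments: "0 0 -1 0 0 0 255;0 0 -1 0 0 0 255;0 0 -1 0 0 0 255;0 0 0 0 0 0 255;0 0 0 0 0 0 255;0 0 0 0 0 0 255;0 0 0 0 0 0 255;0 0 0 0 0 0 255"

```text
time: 25.5
position: [0.5719, -0.1552, 0.0672]
tool_rot: [2.058, 2.363, 0.0]
ft_force: [1.1, -2.4, 11.3]
grip_width: 0.245
grip_force: 40.3
```

```bash
python3 st.py; python3 feet.py
```

```text
25.5 [ 0.5719 -0.1552  0.0672] y deg 7.92 [ 0.006 -0.005 -1.   ] w 0.24490405578319613 F 40.289563089609146 [ 1.1 -2.4 11.3] [-0.36  0.08  0.1 ]
handle rad 0.78 r 0.169
tab z 0.05616449195129475 94
foot plate z [0.0535588  0.05906944 0.07861086] 143
rear d [-0.17360547 -0.17131309]
rack top [0.18586977 0.18933856]
```

```bash
cat > bar.py <<'E'
from h import *
d=np.array([-.1397,.9902]); n=np.array([.9902,.1397])
for nm in ("scene","top"):
    S=ctrl.get_image(nm);P=cloud(S);f=S["frame"].astype(int);g=f.mean(2);sat=f.max(2)-f.min(2)
    D=P[...,:2]@d;N=P[...,:2]@n
    m=(np.abs(N-.546)<.014)&(D>-.275)&(D<-.06)&(P[...,2]>.05)&(P[...,2]<.3)&(sat<45)
    for a in np.arange(-.27,-.06,.015):
        k=m&(D>=a)&(D<a+.015)
        if k.sum()>3: print(nm,round(a+.0075,4),k.sum(),"z",np.round(np.percentile(P[k][:,2],[10,50,90]),4),"n",np.round(np.median(N[k]),4),"g",int(np.median(g[k])))
E
python3 bar.py
```

```text
scene -0.2625 304 z [0.1032 0.2045 0.2892] n 0.5487 g 21
scene -0.2475 54 z [0.094  0.1046 0.2097] n 0.5558 g 13
scene -0.2325 34 z [0.1148 0.1885 0.2035] n 0.558 g 8
scene -0.2175 16 z [0.1738 0.187  0.1969] n 0.5581 g 10
scene -0.1425 27 z [0.1058 0.1103 0.113 ] n 0.549 g 222
scene -0.1275 22 z [0.107  0.1118 0.1134] n 0.548 g 222
scene -0.1125 50 z [0.1037 0.1162 0.1201] n 0.5505 g 208
scene -0.0975 40 z [0.106  0.1196 0.1213] n 0.5505 g 230
scene -0.0825 39 z [0.108  0.1206 0.1226] n 0.5491 g 230
scene -0.0675 42 z [0.0532 0.0688 0.1227] n 0.5462 g 119
top -0.1875 26 z [0.1013 0.1088 0.1148] n 0.5432 g 60
top -0.1725 25 z [0.1034 0.1086 0.1136] n 0.5442 g 143
top -0.1575 26 z [0.1053 0.1094 0.1141] n 0.5422 g 142
top -0.1425 23 z [0.106  0.1132 0.1176] n 0.5431 g 141
top -0.1275 27 z [0.1075 0.1149 0.1205] n 0.5411 g 138
top -0.1125 32 z [0.1138 0.1178 0.1224] n 0.5432 g 165
top -0.0975 32 z [0.1168 0.1209 0.124 ] n 0.5419 g 170
top -0.0825 32 z [0.1187 0.1238 0.1262] n 0.5436 g 171
top -0.0675 40 z [0.1147 0.1222 0.1265] n 0.5455 g 155
```

Emit:
move_arm:
  increments: "0.1 -1.4 20 0 0 0 255;0 0 15.2 0 0 0 255;-0.2 1.4 15.2 0 0 0 255;-0.4 2.9 15.1 0 0 0 255;-0.6 4.3 14.8 0 0 0 255;-0.8 5.5 14.1 0 0 0 255;-1 6.9 13.8 0 0 0 255;-1 8.1 13 0 0 0 255"

```text
time: 26.32
position: [0.5654, -0.1227, 0.185]
tool_rot: [-2.06, -2.372, 0.002]
ft_force: [0.4, 2.4, -12.0]
grip_width: 0.248
grip_force: 41.2
```

Emit:
move_arm:
  increments: "0 0 0 0 0 0 255;0 0 0 0 0 0 255;0 0 0 0 0 0 255;0 0 0 0 0 0 255;0 0 0 0 0 0 255;0 0 0 0 0 0 255;0 0 0 0 0 0 255;0 0 0 0 0 0 255"

```text
time: 26.98
position: [0.5652, -0.1227, 0.1852]
tool_rot: [-2.059, -2.371, 0.001]
ft_force: [0.2, 4.8, -9.1]
grip_width: 0.25
grip_force: 40.7
```

```bash
python3 st.py; python3 feet.py; python3 bar.py
```

```text
26.98 [ 0.5652 -0.1227  0.1852] y deg 8.04 [-0.001  0.    -1.   ] w 0.25047815210050856 F 40.68377422168851 [ 0.2  4.8 -9.1] [ 0.58 -0.14 -0.03]
handle rad 0.02 r 0.1608
tab z 0.05492338113356876 95
foot plate z [0.05234899 0.05874629 0.07829797] 143
rear d [-0.17401133 -0.17326754]
rack top [0.18632639 0.18982675]
scene -0.2325 119 z [0.2312 0.2691 0.2965] n 0.5465 g 20
scene -0.2175 37 z [0.2049 0.227  0.2572] n 0.5548 g 16
scene -0.2025 13 z [0.1943 0.2901 0.2995] n 0.5564 g 22
scene -0.1875 8 z [0.2854 0.2934 0.2999] n 0.5563 g 24
scene -0.1725 4 z [0.1888 0.1906 0.192 ] n 0.5548 g 17
scene -0.1425 6 z [0.1725 0.1779 0.1813] n 0.5483 g 152
scene -0.1275 5 z [0.1557 0.1654 0.171 ] n 0.5501 g 145
scene -0.0675 25 z [0.0535 0.0619 0.0707] n 0.5457 g 96
top -0.1575 28 z [0.1854 0.1948 0.2026] n 0.5428 g 58
top -0.1425 30 z [0.1729 0.1812 0.1864] n 0.5414 g 121
top -0.1275 28 z [0.165  0.1703 0.1748] n 0.5415 g 123
top -0.1125 31 z [0.1419 0.1566 0.1644] n 0.5416 g 120
top -0.0975 33 z [0.1451 0.1497 0.1552] n 0.5428 g 132
top -0.0825 36 z [0.136  0.1408 0.1472] n 0.5432 g 134
top -0.0675 38 z [0.1143 0.1297 0.1368] n 0.5469 g 132
```

Two teeth are held and the handle is back at rest. Third and final stroke follows, with a firmer grip.

Emit:
move_arm:
  increments: "0.6 -4.1 -6.4 0 0 0 255;0.5 -4 -6.6 0 0 0 255;0.5 -3.6 -6.9 0 0 0 255;0.5 -3.3 -6.9 0 0 0 255;0.4 -2.9 -7 0 0 0 255;0.4 -2.6 -7.1 0 0 0 255;0.3 -2.3 -7.4 0 0 0 255;0.3 -2 -7.4 0 0 0 255"
  grip_force: 55

```text
time: 27.8
position: [0.5697, -0.1498, 0.1333]
tool_rot: [2.061, 2.369, 0.002]
ft_force: [-5.2, 2.4, 10.5]
grip_width: 0.243
grip_force: 54.6
```

Emit:
move_arm:
  increments: "0 -1.6 -7.5 0 0 0 255;0 -1.3 -7.6 0 0 0 255;0 -0.9 -7.6 0 0 0 255;0 -0.5 -7.6 0 0 0 255;0 -0.2 -7.6 0 0 0 255;0 0.2 -7.6 0 0 0 255;0 0.6 -7.7 0 0 0 255;-0.1 0.8 -7.7 0 0 0 255"

```text
time: 28.47
position: [0.571, -0.1578, 0.0736]
tool_rot: [2.059, 2.361, -0.002]
ft_force: [-2.6, -6.4, 11.5]
grip_width: 0.243
grip_force: 55.8
```

Emit:
move_arm:
  increments: "0 0 -1.5 0 0 0 255;0 0 -1.5 0 0 0 255;0 0 -1 0 0 0 255;0 0 -1 0 0 0 255;0 0 0 0 0 0 255;0 0 0 0 0 0 255;0 0 0 0 0 0 255;0 0 0 0 0 0 255"

```text
time: 29.13
position: [0.5709, -0.1575, 0.0688]
tool_rot: [2.059, 2.361, -0.002]
ft_force: [-4.0, -4.8, 11.7]
grip_width: 0.244
grip_force: 55.9
```

```bash
python3 st.py; python3 feet.py; python3 bar.py|grep top
```

```text
29.13 [ 0.5709 -0.1575  0.0688] y deg 7.81 [ 0.006 -0.007 -1.   ] w 0.24361557884831844 F 55.926979780197144 [-4.  -4.8 11.7] [-0.66  0.83  0.07]
handle rad 0.768 r 0.1708
tab z 0.06760586297236015 100
foot plate z [0.06114605 0.06495868 0.07775252] 159
rear d [-0.17409692 -0.17331151]
rack top [0.19793942 0.20164596]
top -0.1875 29 z [0.1087 0.1129 0.1163] n 0.5427 g 46
top -0.1725 23 z [0.1056 0.1102 0.1156] n 0.5418 g 141
top -0.1575 28 z [0.108  0.1123 0.1169] n 0.5409 g 140
top -0.1425 24 z [0.1095 0.1139 0.1204] n 0.542 g 143
top -0.1275 25 z [0.1087 0.1139 0.1192] n 0.5411 g 139
top -0.1125 32 z [0.1168 0.1209 0.1247] n 0.5429 g 167
top -0.0975 29 z [0.1163 0.1207 0.1271] n 0.5419 g 171
top -0.0825 35 z [0.1202 0.1233 0.129 ] n 0.5441 g 171
top -0.0675 41 z [0.1145 0.1214 0.1274] n 0.5462 g 157
```

Emit:
move_arm:
  increments: "0 0 -1 0 0 0 255;0 0 -1 0 0 0 255;0 0 -1 0 0 0 255;0 0 -1 0 0 0 255;0 0 0 0 0 0 255;0 0 0 0 0 0 255;0 0 0 0 0 0 255;0 0 0 0 0 0 255"

```text
time: 29.95
position: [0.5708, -0.1572, 0.0647]
tool_rot: [2.059, 2.362, -0.002]
ft_force: [-4.3, -5.1, 11.0]
grip_width: 0.243
grip_force: 55.9
```

```bash
python3 st.py; python3 feet.py
cat > fit.py <<'E'
from h import *
d=np.array([-.1397,.9902]); n=np.array([.9902,.1397])
S=ctrl.get_image("top");P=cloud(S);D=P[...,:2]@d;N=P[...,:2]@n
m=(np.abs(N-.543)<.004)&(D>-.18)&(D<-.12)&(P[...,2]>.08)&(P[...,2]<.14)
k=np.polyfit(D[m],P[m][:,2],1); print("deg",np.degrees(np.arctan(k[0])),"z at -.15",np.polyval(k,-.15),m.sum())
S=ctrl.get_image("top");P2=cloud(S)
m=(np.abs(P2[...,0]-.532)<.025)&(P2[...,1]>.1)&(P2[...,1]<.135)&(P2[...,2]>.035)&(P2[...,2]<.1); print("tab top cam",np.median(P2[m][:,2]))
E
python3 fit.py
```

```text
29.95 [ 0.5708 -0.1572  0.0647] y deg 7.82 [ 0.006 -0.006 -1.   ] w 0.24252487165351788 F 55.912302285432816 [-4.3 -5.1 11. ] [-0.56  0.84  0.09]
handle rad 0.792 r 0.1712
tab z 0.06851932930549232 100
foot plate z [0.06150597 0.06543099 0.07828521] 164
rear d [-0.18742146 -0.18361223]
rack top [0.19631333 0.20152904]
deg 5.939919291045262 z at -.15 0.1117937942175453 44
tab top cam 0.0706955057126234
```

Emit:
move_arm:
  increments: "0 0 -1 0 0 0 255;0 0 -1 0 0 0 255;0 0 -1 0 0 0 255;0 0 -1 0 0 0 255;0 0 0 0 0 0 255;0 0 0 0 0 0 255;0 0 0 0 0 0 255;0 0 0 0 0 0 255"

```text
time: 30.77
position: [0.5708, -0.1567, 0.0607]
tool_rot: [2.059, 2.362, -0.001]
ft_force: [-3.3, -4.4, 11.8]
grip_width: 0.244
grip_force: 55.9
```

```bash
python3 st.py; python3 feet.py; python3 fit.py;python3 fit.py
```

```text
30.77 [ 0.5708 -0.1567  0.0607] y deg 7.84 [ 0.005 -0.006 -1.   ] w 0.24424012565819567 F 55.91291517019272 [-3.3 -4.4 11.8] [-0.41  0.93  0.05]
handle rad 0.816 r 0.1715
tab z 0.06945757184145529 99
foot plate z [0.06207424 0.06638538 0.07977015] 166
rear d [-0.17294235 -0.17279244]
rack top [0.19653177 0.20311734]
deg 6.031884660884817 z at -.15 0.11047816001508215 42
tab top cam 0.07110582020208689
deg 8.501030618261312 z at -.15 0.11040010008735573 41
tab top cam 0.07155474275275486
```

The tab is still rising with each push, so the stop isn't reached yet; I press on.

Emit:
move_arm:
  increments: "0 0 -1 0 0 0 255;0 0 -1 0 0 0 255;0 0 -1 0 0 0 255;0 0 0 0 0 0 255;0 0 0 0 0 0 255;0 0 0 0 0 0 255;0 0 0 0 0 0 255;0 0 0 0 0 0 255"

```text
time: 31.68
position: [0.5707, -0.1564, 0.0577]
tool_rot: [2.06, 2.363, -0.001]
ft_force: [-3.9, -2.4, 12.8]
grip_width: 0.245
grip_force: 56.0
```

```bash
python3 st.py; python3 feet.py; python3 fit.py;python3 fit.py
```

```text
31.68 [ 0.5707 -0.1564  0.0577] y deg 7.85 [ 0.005 -0.005 -1.   ] w 0.24504378666634932 F 55.974904597177186 [-3.9 -2.4 12.8] [-0.28  1.02  0.05]
handle rad 0.833 r 0.1718
tab z 0.0695485397005986 99
foot plate z [0.06220067 0.06543657 0.08019669] 168
rear d [-0.16973359 -0.16948656]
rack top [0.19879219 0.20311803]
deg 5.424525111725889 z at -.15 0.108128579478811 42
tab top cam 0.07207834478886466
deg 7.718155776825033 z at -.15 0.10956500275756308 43
tab top cam 0.07187865633981838
```

Emit:
move_arm:
  increments: "0 0 -1 0 0 0 255;0 0 -1 0 0 0 255;0 0 -1 0 0 0 255;0 0 0 0 0 0 255;0 0 0 0 0 0 255;0 0 0 0 0 0 255;0 0 0 0 0 0 255;0 0 0 0 0 0 255"

```text
time: 32.6
position: [0.5708, -0.1563, 0.0568]
tool_rot: [2.06, 2.363, 0.001]
ft_force: [-11.0, -1.2, 26.9]
grip_width: 0.239
grip_force: 56.4
```

```bash
python3 st.py; python3 feet.py; python3 fit.py;python3 fit.py
```

```text
32.6 [ 0.5708 -0.1563  0.0568] y deg 7.84 [ 0.005 -0.004 -1.   ] w 0.2389006251400436 F 56.41848510557793 [-11.   -1.2  26.9] [0.17 2.13 0.02]
handle rad 0.839 r 0.1719
tab z 0.06976198399944233 97
foot plate z [0.06269602 0.06673201 0.07720478] 166
rear d [-0.17073471 -0.17052039]
rack top [0.19952087 0.2024716 ]
deg 10.039899997855185 z at -.15 0.10919538534191678 44
tab top cam 0.07173767653161733
deg 6.6569695529292785 z at -.15 0.10883730007110212 43
tab top cam 0.07250473403839108
```

The stop has been hit (force jumped to 27 N). I ease off 1.5 mm, check, and hand in.

Emit:
move_arm:
  increments: "0 0 0.5 0 0 0 255;0 0 0.5 0 0 0 255;0 0 0.5 0 0 0 255;0 0 0 0 0 0 255;0 0 0 0 0 0 255;0 0 0 0 0 0 255;0 0 0 0 0 0 255;0 0 0 0 0 0 255"

```text
time: 33.52
position: [0.5707, -0.1563, 0.0573]
tool_rot: [2.06, 2.363, 0.0]
ft_force: [-7.6, -1.5, 19.6]
grip_width: 0.246
grip_force: 56.2
```

```bash
python3 st.py
python3 - <<'E'
from h import *
d=np.array([-.1397,.9902]); n=np.array([.9902,.1397])
S=ctrl.get_image("scene");P=cloud(S);f=S["frame"].astype(int);g=f.mean(2);sat=f.max(2)-f.min(2);D=P[...,:2]@d;N=P[...,:2]@n
m=(sat<30)&(g<110)&(P[...,2]>-.003)&(P[...,2]<.02)&(np.abs(N-.544)<.07)&(D>-.2)&(D<.0)
q=P[m]; A=np.c_[D[m]+.1,N[m]-.544,np.ones(len(q))]; print("base plane",np.linalg.lstsq(A,q[:,2],rcond=None)[0],"D min",np.percentile(D[m],1),"N",np.percentile(N[m],[1,99]))
m=(sat<40)&(np.abs(N-.544)<.034)&(D>.0)&(D<.07)&(P[...,2]>.055)&(P[...,2]<.09)
print("tab end D",np.percentile(D[m],[1,3]),"N",np.percentile(N[m],[1,99]),m.sum())
E
```

```text
33.52 [ 0.5707 -0.1563  0.0573] y deg 7.84 [ 0.005 -0.004 -1.   ] w 0.24568559416393015 F 56.216365058015754 [-7.6 -1.5 19.6] [-0.03  1.57  0.02]
handle rad 0.836 r 0.1718
base plane [ 0.01387016 -0.03398195  0.00633463] D min -0.16495636623189594 N [0.50754421 0.58411464]
tab end D [0.01509439 0.01916037] N [0.51587373 0.57490831] 120
```

```bash
python3 -c "
from bench import ctrl
print(ctrl.close_job())"
```

```text
the job is handed in; nothing more can be done
None
```

I handed the job in with the jack under the lift point and the handle held on its bottom stop; by my measurements the tab-end feet are about 18 mm up. The hand-in returned no pass or fail verdict.

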